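# Stack the keyed specimen tray on its stand

### The arm

A 6-joint arm with a two-finger parallel gripper is mounted at the origin on a cart in front of the work surface, level with it; the furniture and walls round the work are solid. World frame = base frame: x ahead of the robot, y to its left, z up, the work surface at z = 0. Lengths are in m, angles in rad, forces in N, time in s.
With the tool pointing down it reaches from about 0.375 to 0.75 m from the base axis. Payload 9 kg.
Tool frame: the origin (TCP) lies at the very end of the fingers, on their centre line; the grasp point (between the pads) lies 19 mm behind it; x points along the fingers, y is the direction in which the jaws open and shut, and the axes are right-handed (so a half turn about x gives the same grasp; the last joint's range is limited). The gripper opens to 85 mm and grips with 20 to 120 N. Pads are 22 mm wide; open, the fingers measure 114 mm over their backs; the gripper's body (76 mm by 85 mm) begins 54 mm behind the grasp point. The pads swing forward as they close: fully open they stand 13 mm farther back than shut.
Start: joints at [-1.431, 0.104, 0.097, 1.564, 0, 1.353], TCP at [0.21, -0.562, 0.231] pointing down, gripper open.
Joint ranges: [-2.99, 2.99], [-0.84, 1.86], [-1.1, 1.16], [-1.84, 2.11], [-1.51, 1.56], [-3.14, 3.14]. Speed limits (rad/s): [2.22, 2.22, 2.57, 3.14, 3.14, 3.14].

### API

Orientations are given as a unit quaternion [w, x, y, z].
In Python, from workcell import monitor, cams, order gives the robot as it stands.
- The arm moves only by the tool servo_tool, never from a script. Its arguments are lists of equal length, an entry for each row: "twist": the turn, a rotation vector about the tool's x, y, z each as a share of pi rad, from -1 to 1, a list of three; "slide": the shift along the tool's x, y, z each as a share of 40 cm, from -1 to 1, a list of three; "fingers": the closure in counts, from 0 (fully open) to 255 (shut). In form: {"twist": [[rx, ry, rz], ...], "slide": [[tx, ty, tz], ...], "fingers": [fingers, ...]}. A call has 1 to 20 rows; each row is the pose to reach, as a shift and turn from the pose commanded when the call began, along the tool's axes at that moment, turning the shorter way round; what a row does not reach only later rows make up. A row lasts 1/8 s, in which the tool goes at most 62.5 mm and 10.7 degrees, less where a joint would pass 70% of its speed; a pose out of reach is approached as far as the arm can. A call with a number of a shift or a turn outside -1 to 1 is refused whole. A call with a gripper value outside its range is refused whole. The fingers move at their own pace and stop on an object; "newtons" is the grip in N (left out, the last holds). Time passes only in rows, so rows that repeat a pose let the fingers close. It gives the time, the measured TCP pose, the force and the opening at its end, in the units of the state.
- monitor.read_state(): the state, without advancing time (a new reading comes with each control period).
- cams.grab_frame(name): name is "side" or "top" or "wrist"; returns a dict with "pixels" (480x640x3 uint8, red, green, blue), "z_map" (480x640 float32, m along the optical axis (not along the pixel's ray), 0 where there is no reading), "intrinsics" (3x3 intrinsics, pixels), "pose" (4x4, takes a point from camera to world coordinates); the wrist camera has in their place "T_tool_cam" (4x4, takes a point from camera to tool coordinates, whose origin is the TCP and whose axes are the tool frame's). Camera axes: x right, y down, z forward; pixel columns grow to the right and rows downward; lengths in m; the calibration is good to about 2 mm. A picture is of the moment at which its call begins: read the wrist's pose just before it.
- order.job_done(): hands the job in, once; it reports no verdict.
The state is a dict: "time": time; "joint_positions": joint angles; "dq": joint speeds; "joint_efforts": joint torques, N m; "ee_pos": TCP position; "eef_rot": TCP orientation; "wrist_force": force on the tool from outside, world axes, zero at the start; "torque": the same for the moment, N m; "grip_width": opening from 0.0 (shut) to 1.0 (fully open).
Only numpy, scipy, OpenCV 4.12 (cv2) and the standard library are available. Lean on these libraries where they do the work, as an engineer would, in place of code of your own. Each camera call takes 0.05 s, during which the arm holds its last target.

### The job

Put the blue specimen tray away: stack it on the dark round stand so that the wide notch in its rim drops over the stand's yellow key and the tray sits fully home and level. Lower it into place rather than dropping it, let go of it, and leave the red tray, which does not fit this key, where it is.

Things in the scene. Friction and masses are not known exactly. Their poses are not given: they have to be found in the camera images.
- blue_tray: Loose round tray, 0.4 kg: blue rim hoop 114 mm outside, 98 inside, z 0 to 24; deck z 14 to 19, hollow below. Origin: centre of underside, z up. Blue upright grip tab in the middle, 36 mm along x, 16 thick along y (pinch across y), top at z 80. Three fixed specimen pucks beside it, tops z 36: keep fingertips above z 40. A 30 mm wide notch cuts the whole rim on the -x side.
- notch (a point): Centre of the blue tray's notch at underside level, 53 mm from the tray's origin along its -x; axes as the tray's
- stand: Fixed stand. Origin: centre of underside, z up. Dark plate 136 mm across, top z 12, bears the rim: seated tray origin is 12 mm above the stand's, same axis. Pale coned boss, 90 mm wide, top z 24, fits the tray's hollow with 4 mm play all round. Yellow key on the -x side, 14 wide, 55 to 65 mm out, crest z 35; the notch has 8 mm play each side. Home when tray yaw equals stand yaw within 8 degrees.
- red_tray: Loose tray of the same shape and size as the blue one, but with red rim and grip and only a narrow slot, about 10 mm wide, in the rim: not to be used. Origin: centre of its underside. The equipment round the trays is solid: the tall hardness tester's front face stands at x 0.53 m, y 0.02 to 0.24 m, so swing past it close to the base (x below 0.4 m).

How it is judged:
By the outcome, as a careful person would: the job done as asked, in the order asked, and still so for the second after the job is handed in, with the robot touching nothing.
It also fails if it takes over 40 s, if anything falls off the work surface, if the arm or the gripper's body presses on something with over 40 N, if the wrist force passes 120 N, or if a joint passes its speed limit or range.

## Working session

There is one attempt and no reset: what is moved stays moved. The work goes in short steps, Python scripts to look and compute and a tool call to move; the robot and the scene stay as the last step left them, time stands still between calls to the robot, and variables do not carry over. Pictures are saved under pics/ and viewed, and the job is handed in when it is done.

Besides the shell and the picture viewer there is one more tool, called after "Emit:" by a JSON object that holds its "name" and its "arguments". servo_tool: Moves the arm, as the interface text tells. Shift numbers are shares of 40 cm and turn numbers shares of pi rad, none past 1 either way. Its arguments: {"type":"object","properties":{"twist":{"type":"array","items":{"type":"array","items":{"type":"number","minimum":-1,"maximum":1}}},"slide":{"type":"array","items":{"type":"array","items":{"type":"number","minimum":-1,"maximum":1}}},"fingers":{"type":"array","items":{"type":"number"}},"newtons":{"type":"number"}},"required":["twist","slide","fingers"]}

```bash
mkdir -p pics; ls; python3 - <<'E'
from workcell import monitor, cams
import cv2,numpy as np
s=monitor.read_state(); print({k:np.round(v,3) for k,v in s.items()})
for n in("side","top","wrist"):
    f=cams.grab_frame(n); cv2.imwrite(f"pics/{n}0.png",f["pixels"][:,:,::-1]); np.savez(f"{n}0.npz",**f)
    print(n,f["intrinsics"].round(1).tolist(),(f["pose"] if "pose" in f else f["T_tool_cam"]).round(3).tolist())
E
```

```text
pics
{'time': np.float64(0.0), 'joint_positions': array([-1.431,  0.105,  0.096,  1.564, -0.   ,  1.353]), 'dq': array([0.   , 0.001, 0.   , 0.001, 0.001, 0.001]), 'joint_efforts': array([-0.0000e+00, -5.5692e+01,  5.0367e+01,  1.6000e-02, -1.0000e-03,
        0.0000e+00]), 'ee_pos': array([ 0.21 , -0.562,  0.231]), 'eef_rot': array([ 0.125,  0.696,  0.126, -0.696]), 'wrist_force': array([0.263, 0.008, 0.081]), 'torque': array([0.003, 0.007, 0.001]), 'grip_width': np.float64(0.999)}
side [[488.1, 0.0, 325.7], [0.0, 488.1, 235.1], [0.0, 0.0, 1.0]] [[-0.999, 0.007, -0.044, 0.465], [0.041, 0.512, -0.858, 0.664], [0.016, -0.859, -0.512, 0.483], [0.0, 0.0, 0.0, 1.0]]
top [[583.6, 0.0, 319.1], [0.0, 583.6, 233.0], [0.0, 0.0, 1.0]] [[-0.023, -0.997, 0.08, 0.36], [-1.0, 0.024, 0.008, -0.043], [-0.01, -0.08, -0.997, 0.881], [0.0, 0.0, 0.0, 1.0]]
wrist [[340.6, 0.0, 326.3], [0.0, 340.6, 245.5], [0.0, 0.0, 1.0]] [[0.001, -0.314, 0.949, -0.142], [1.0, 0.0, -0.0, -0.001], [-0.0, 0.949, 0.314, -0.08], [0.0, 0.0, 0.0, 1.0]]
```

View pics/top0.png

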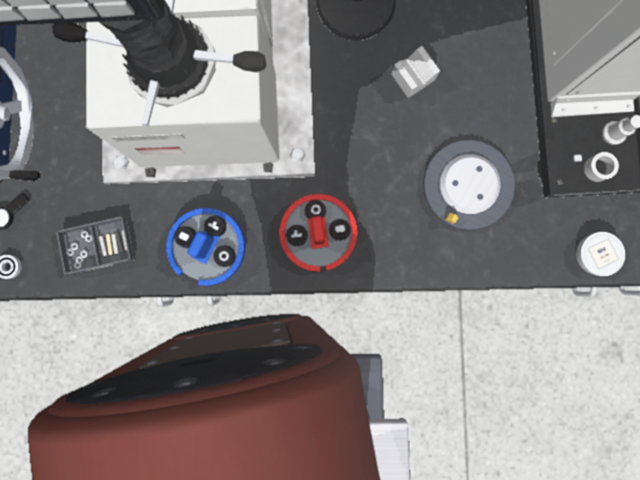

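View pics/side0.png

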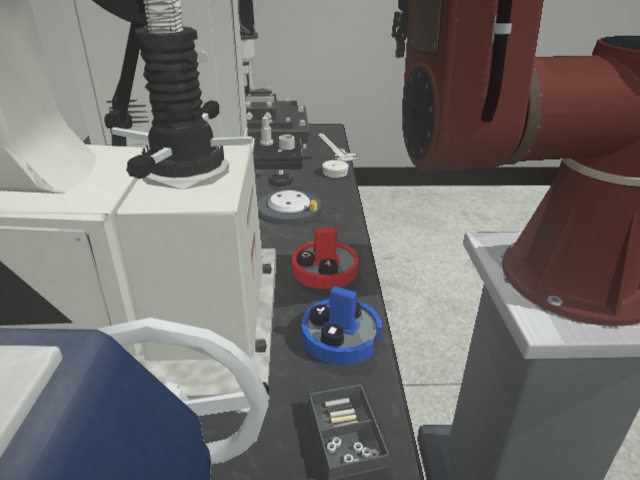

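View pics/wrist0.png

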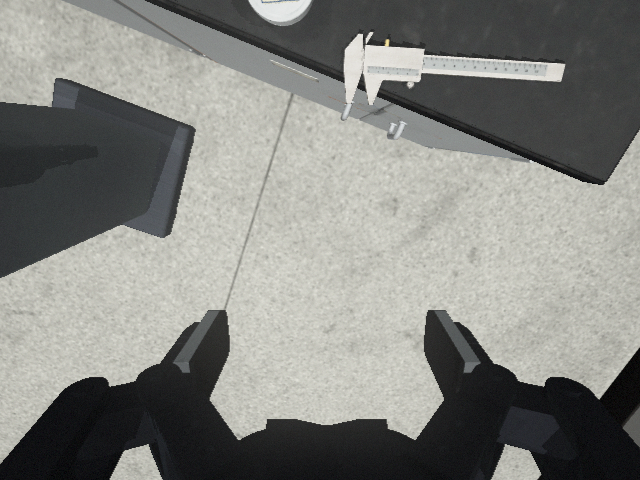

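The top view shows the blue tray near (205,246), the red tray near (318,232), and the stand near (470,184) with its yellow key near (452,217). I'll enlarge and measure these.

```bash
cat > h.py <<'E'
import numpy as np,cv2
def cloud(f,T=None):
    K=f["intrinsics"];z=f["z_map"];v,u=np.mgrid[:480,:640]
    P=np.stack([(u-K[0,2])/K[0,0]*z,(v-K[1,2])/K[1,1]*z,z],-1)
    T=f["pose"] if T is None else T
    return P@T[:3,:3].T+T[:3,3]
def fitc(p):
    A=np.c_[2*p,np.ones(len(p))];s=np.linalg.lstsq(A,(p**2).sum(1),rcond=None)[0]
    return s[:2],np.sqrt(s[2]+s[:2]@s[:2])
E
python3 - <<'E'
import numpy as np,cv2
from h import *
f=dict(np.load("top0.npz"));im=f["pixels"];W=cloud(f)
a=cv2.resize(im[195:300,150:260],None,fx=5,fy=5,interpolation=2)[:,:,::-1]
b=cv2.resize(im[130:235,415:525],None,fx=5,fy=5,interpolation=2)[:,:,::-1]
cv2.imwrite("pics/blue.png",a);cv2.imwrite("pics/stand.png",b)
hsv=cv2.cvtColor(im,cv2.COLOR_RGB2HSV)
v,u=np.mgrid[:480,:640]
bl=(hsv[...,0]>100)&(hsv[...,0]<125)&(hsv[...,1]>150)&(hsv[...,2]>60)&(v>200)&(v<290)&(u>155)&(u<255)
p=W[bl]; print(np.percentile(p[:,2],[1,10,50,90,99]))
rim=bl&(W[...,2]>.015)&(W[...,2]<.032); tab=bl&(W[...,2]>.072)&(W[...,2]<.09)
c,r=fitc(W[rim][:,:2]); print("rim fit all",c,r,rim.sum())
q=W[rim][:,:2]-c; ang=np.degrees(np.arctan2(q[:,1],q[:,0]))
print(np.histogram(ang,bins=72,range=(-180,180))[0])
t=W[tab];print("tab",t.mean(0),len(t));e,V=np.linalg.eigh(np.cov(t[:,:2].T));print(e,V,cv2.minAreaRect(t[:,:2].astype(np.float32)*1000))
ye=(hsv[...,0]>18)&(hsv[...,0]<35)&(hsv[...,1]>120)&(v>200)&(v<235)&(u>430)&(u<475)
y=W[ye];print("key",y.mean(0),np.median(y,0),len(y),y[:,2].round(3))
m=(u>415)&(u<525)&(v>130)&(v<235)
boss=m&(W[...,2]>.021)&(W[...,2]<.03)&(hsv[...,1]<60)&(hsv[...,2]>150)
print("boss",W[boss].mean(0),boss.sum(),fitc(np.array([W[pt[0][1],pt[0][0],:2] for pt in max(cv2.findContours(boss.astype(np.uint8),0,1)[0],key=len)])))
pl=m&(W[...,2]>.008)&(W[...,2]<.03)
cn=max(cv2.findContours(pl.astype(np.uint8),0,1)[0],key=len)[:,0];print("plate",fitc(W[cn[:,1],cn[:,0],:2]))
E
```

```text
[-0.00024095  0.02191235  0.02503096  0.0794951   0.08250577]
rim fit all [0.41332422 0.13181891] 0.05064498666867223 1239
[25 22 21 22 21 21 20 25 23 21 23 25 23 23 20 21 20 23 21 21 22 23 21 25
 24 26 17 16 15 19 15 14 18 14 11 14 18 17 12 15 16 16 14 18 16 14 16 16
 14 15 17 16 17 16 17 17 16 16 16 17 17 16 19  6  1  3  2  3  4  6 22 23]
tab [0.41207523 0.13118496 0.07954315] 305
[2.18956732e-05 9.69378454e-05] [[-0.45128656 -0.89237909]
 [-0.89237909  0.45128656]] ((412.37884521484375, 132.05296325683594), (16.242496490478516, 35.065696716308594), 63.49284744262695)
key [ 0.44566804 -0.2305895   0.03029054] [ 0.44533698 -0.2301586   0.03156418] 79 [0.027 0.03  0.027 0.031 0.034 0.031 0.034 0.014 0.021 0.028 0.031 0.031
 0.033 0.035 0.035 0.038 0.016 0.025 0.027 0.033 0.032 0.032 0.034 0.032
 0.034 0.034 0.021 0.026 0.032 0.034 0.032 0.036 0.037 0.037 0.034 0.033
 0.033 0.017 0.026 0.03  0.034 0.033 0.036 0.032 0.037 0.033 0.031 0.033
 0.032 0.021 0.026 0.028 0.03  0.032 0.032 0.033 0.035 0.035 0.033 0.03
 0.023 0.027 0.027 0.032 0.034 0.035 0.031 0.03  0.032 0.023 0.027 0.034
 0.031 0.031 0.029 0.021 0.024 0.028 0.029]
boss [ 0.49620205 -0.26227608  0.02486043] 2370 (array([ 0.4967296 , -0.26285737]), np.float64(0.04079157320728351))
plate (array([ 0.49670133, -0.2627206 ]), np.float64(0.06696686165363105))
```

View pics/blue.png

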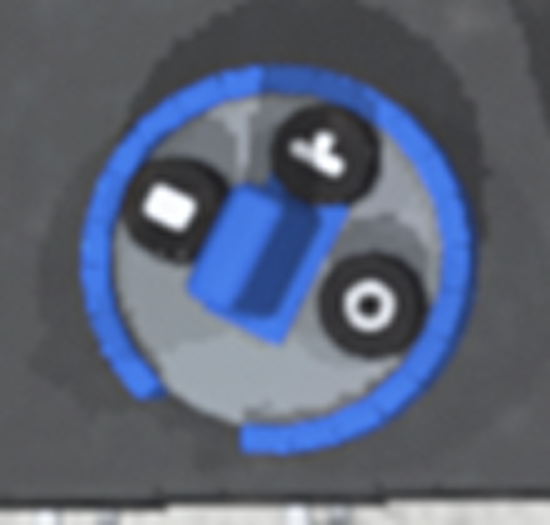

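View pics/stand.png

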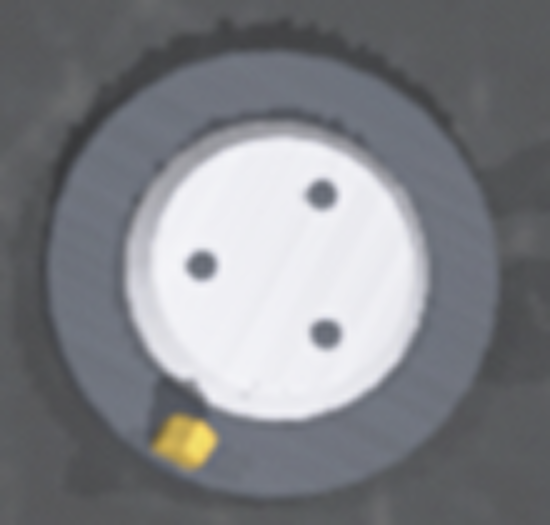

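```bash
cat >> h.py <<'E'
from scipy.spatial.transform import Rotation as Ro
def Rq(q): return Ro.from_quat([q[1],q[2],q[3],q[0]])
def down(a): # tool x down, tool y at world angle a(deg)
    a=np.radians(a);y=np.array([np.cos(a),np.sin(a),0]);x=np.array([0,0,-1.])
    return Ro.from_matrix(np.c_[x,y,np.cross(x,y)])
def rows(p0,R0,tg):
    for p,a in tg:
        s=R0.inv().apply(np.array(p)-p0)/.4; t=(R0.inv()*down(a)).as_rotvec()/np.pi
        print(np.round(s,4).tolist(),np.round(t,4).tolist())
E
python3 - <<'E'
from h import *
from workcell import monitor
s=monitor.read_state();R=Rq(s["eef_rot"]);print(R.as_matrix().round(3),np.degrees(np.arctan2(*R.as_matrix()[[1,0],1])),s["ee_pos"],s["time"])
f=dict(np.load("top0.npz"));W=cloud(f)
# free height of things near the path
for x in np.arange(.3,.6,.04): print(round(x,2),[round(float(np.max(W[...,2][(abs(W[...,0]-x)<.02)&(abs(W[...,1]-y)<.02)],initial=-1)),2) for y in np.arange(.24,-.45,-.04)])
E
```

```text
[[-0.     0.35  -0.937]
 [ 0.001 -0.937 -0.35 ]
 [-1.    -0.001 -0.   ]] -69.49939772397855 [ 0.21009203 -0.56172627  0.23070004] 0.15
0.3 [-0.69, -0.24, -0.24, 0.38, 0.67, 0.7, 0.7, 0.69, 0.65, -0.69, -0.69, -0.69, -0.69, -0.69, -0.69, -0.69, -0.69, -0.69]
0.34 [0.01, 0.01, 0.02, 0.03, 0.0, 0.69, 0.7, 0.88, 0.01, 0.01, 0.01, 0.01, 0.01, 0.01, 0.01, 0.01, 0.01, 0.03]
0.38 [0.02, 0.03, 0.08, 0.08, 0.04, 0.01, 0.03, 0.03, 0.03, 0.01, 0.01, 0.01, 0.01, 0.01, 0.0, 0.01, 0.02, 0.03]
0.42 [0.03, 0.03, 0.08, 0.08, 0.04, 0.03, 0.04, 0.08, 0.04, 0.01, 0.01, 0.01, 0.03, 0.02, 0.01, 0.01, 0.01, 0.03]
0.46 [0.03, 0.02, 0.04, 0.04, 0.03, 0.01, 0.04, 0.08, 0.04, 0.01, 0.01, 0.02, 0.04, 0.03, 0.02, 0.08, 0.08, 0.08]
0.5 [0.05, 0.06, 0.56, 0.57, 0.57, 0.06, 0.05, 0.05, 0.01, 0.01, 0.01, 0.02, 0.03, 0.03, 0.03, 0.08, 0.11, 0.11]
0.54 [0.24, 0.25, 0.56, 0.57, 0.56, 0.56, 0.1, 0.05, 0.01, 0.01, 0.01, 0.02, 0.03, 0.03, 0.02, 0.08, 0.1, 0.14]
0.58 [0.24, 0.25, 0.41, 0.41, 0.41, 0.31, 0.31, 0.05, 0.0, 0.01, 0.01, 0.0, 0.01, 0.02, 0.01, 0.3, 0.28, 0.2]
```

```bash
python3 - <<'E'
from h import *
from workcell import monitor
s=monitor.read_state();p0=s["ee_pos"];R0=down(-69.5)
N=19;tg=[]
A=np.linspace(-69.5,17.7,N+1)[1:]
r=np.interp(np.arange(1,N+1),[0,7,15,19],[.6,.41,.41,.433]);Y=np.linspace(-69.5,63.3,N+1)[1:]
for i in range(N):
    a=np.radians(A[i]);tg.append(((r[i]*np.cos(a),r[i]*np.sin(a),.231-.031*(i+1)/N),Y[i]))
rows(p0,R0,tg)
E
```

```text
[0.0033, -0.0718, -0.1144] [-0.0388, 0.0, 0.0]
[0.0074, -0.1525, -0.2175] [-0.0777, 0.0, 0.0]
[0.0115, -0.2401, -0.3084] [-0.1165, 0.0, 0.0]
[0.0156, -0.3333, -0.3868] [-0.1553, 0.0, 0.0]
[0.0196, -0.4305, -0.4524] [-0.1942, 0.0, 0.0]
[0.0237, -0.5303, -0.5051] [-0.233, 0.0, 0.0]
[0.0278, -0.6313, -0.5449] [-0.2718, 0.0, 0.0]
[0.0319, -0.6777, -0.6126] [-0.3106, 0.0, 0.0]
[0.036, -0.7293, -0.6764] [-0.3495, 0.0, 0.0]
[0.04, -0.7859, -0.7358] [-0.3883, 0.0, 0.0]
[0.0441, -0.8471, -0.7906] [-0.4271, 0.0, 0.0]
[0.0482, -0.9125, -0.8402] [-0.466, 0.0, 0.0]
[0.0523, -0.9816, -0.8845] [-0.5048, 0.0, 0.0]
[0.0564, -1.0541, -0.9231] [-0.5436, 0.0, 0.0]
[0.0604, -1.1294, -0.9557] [-0.5825, 0.0, 0.0]
[0.0645, -1.2029, -0.9961] [-0.6213, 0.0, 0.0]
[0.0686, -1.2806, -1.0306] [-0.6601, 0.0, 0.0]
[0.0727, -1.3619, -1.0591] [-0.6989, 0.0, 0.0]
[0.0768, -1.4464, -1.081] [-0.7378, 0.0, 0.0]
```

Some rows exceed 1, so I'll split this into two calls. The first covers rows 1–12.

Emit:
{"name": "servo_tool", "arguments": {"twist": [[-0.039, 0, 0], [-0.078, 0, 0], [-0.117, 0, 0], [-0.155, 0, 0], [-0.194, 0, 0], [-0.233, 0, 0], [-0.272, 0, 0], [-0.311, 0, 0], [-0.35, 0, 0], [-0.388, 0, 0], [-0.427, 0, 0], [-0.466, 0, 0], [-0.466, 0, 0]], "slide": [[0.003, -0.072, -0.114], [0.007, -0.153, -0.218], [0.012, -0.24, -0.308], [0.016, -0.333, -0.387], [0.02, -0.43, -0.452], [0.024, -0.53, -0.505], [0.028, -0.631, -0.545], [0.032, -0.678, -0.613], [0.036, -0.729, -0.676], [0.04, -0.786, -0.736], [0.044, -0.847, -0.791], [0.048, -0.913, -0.84], [0.048, -0.913, -0.84]], "fingers": [0, 0, 0, 0, 0, 0, 0, 0, 0, 0, 0, 0, 0]}}

```text
time: 1.78
ee_pos: [0.3971, -0.1006, 0.2119]
eef_rot: [0.559, 0.432, 0.56, -0.432]
wrist_force: [1.2, -0.6, 0.1]
grip_width: 1.0
```

```bash
python3 - <<'E'
from h import *
from workcell import monitor
s=monitor.read_state();p0=s["ee_pos"];R0=Rq(s["eef_rot"]);M=R0.as_matrix();ya=np.degrees(np.arctan2(M[1,1],M[0,1]));print(s["time"],p0,ya,s["joint_positions"].round(2),M[:,0].round(3))
a0=np.degrees(np.arctan2(p0[1],p0[0]));r0=np.hypot(*p0[:2])
N=8;A=np.linspace(a0,17.7,N+1)[1:];Y=np.linspace(ya,63.3,N+1)[1:];r=np.interp(np.arange(1,N+1),[0,4,8],[r0,.41,.433])
rows(p0,R0,[((r[i]*np.cos(np.radians(A[i])),r[i]*np.sin(np.radians(A[i])),np.interp(i+1,[0,8],[p0[2],.2])),Y[i]) for i in range(N)])
E
```

```text
1.775 [ 0.39713714 -0.10061025  0.21189434] 14.611840372201907 [-0.57 -0.5  -0.47  1.6   0.    0.75] [-0.  0. -1.]
[0.0037, 0.0324, -0.0635] [-0.0338, -0.0001, 0.0]
[0.0075, 0.0602, -0.1292] [-0.0676, -0.0001, 0.0]
[0.0112, 0.0835, -0.1966] [-0.1014, -0.0001, 0.0]
[0.015, 0.102, -0.2655] [-0.1352, -0.0001, 0.0]
[0.0187, 0.1296, -0.3334] [-0.1691, -0.0001, 0.0]
[0.0224, 0.1526, -0.404] [-0.2029, -0.0001, 0.0]
[0.0262, 0.1707, -0.477] [-0.2367, -0.0001, 0.0]
[0.0299, 0.1837, -0.5522] [-0.2705, -0.0001, -0.0]
```

Emit:
{"name": "servo_tool", "arguments": {"twist": [[-0.034, 0, 0], [-0.068, 0, 0], [-0.101, 0, 0], [-0.135, 0, 0], [-0.169, 0, 0], [-0.203, 0, 0], [-0.237, 0, 0], [-0.2705, 0, 0], [-0.2705, 0, 0], [-0.2705, 0, 0]], "slide": [[0.004, 0.032, -0.064], [0.008, 0.06, -0.129], [0.011, 0.084, -0.197], [0.015, 0.102, -0.266], [0.019, 0.13, -0.333], [0.022, 0.153, -0.404], [0.026, 0.171, -0.477], [0.03, 0.184, -0.552], [0.03, 0.184, -0.552], [0.03, 0.184, -0.552]], "fingers": [0, 0, 0, 0, 0, 0, 0, 0, 0, 0]}}

```text
time: 3.02
ee_pos: [0.4136, 0.1292, 0.2]
eef_rot: [0.688, 0.165, 0.688, -0.165]
wrist_force: [0.0, -0.7, -0.2]
grip_width: 1.001
```

```bash
cat > lookw.py <<'E'
import sys
from h import *
from workcell import monitor,cams
s=monitor.read_state();p0=s["ee_pos"];R0=Rq(s["eef_rot"]);M=R0.as_matrix()
print(s["time"],p0.round(4),"yaw",np.degrees(np.arctan2(M[1,1],M[0,1])),s["joint_positions"].round(2),M[:,0].round(3))
n=sys.argv[1]
for c in sys.argv[2:]:
    f=cams.grab_frame(c);cv2.imwrite(f"pics/{c}{n}.png",f["pixels"][:,:,::-1])
    if c=="wrist":
        T=np.eye(4);T[:3,:3]=M;T[:3,3]=p0;f["pose"]=T@f["T_tool_cam"]
    np.savez(f"{c}{n}.npz",**f)
E
python3 lookw.py 1 wrist top
python3 - <<'E'
from h import *
f=dict(np.load("wrist1.npz"));W=cloud(f);hsv=cv2.cvtColor(f["pixels"],cv2.COLOR_RGB2HSV)
bl=(hsv[...,0]>100)&(hsv[...,0]<125)&(hsv[...,1]>150)&(hsv[...,2]>40)
rim=bl&(W[...,2]>.021)&(W[...,2]<.028); tab=bl&(W[...,2]>.077)&(W[...,2]<.085)
print(W[bl][:,2].max(),fitc(W[rim][:,:2]),rim.sum(),tab.sum())
t=W[tab];print(t.mean(0),cv2.minAreaRect(t[:,:2].astype(np.float32)*1000))
E
```

```text
3.025 [0.4136 0.1292 0.2   ] yaw 62.962431573093944 [-0.   -0.42 -0.43  1.56 -0.    0.47] [-0. -0. -1.]
0.3420766324430069 (array([0.41435052, 0.13400073]), np.float64(0.049157348086499346)) 2972 709
[0.41270079 0.13470128 0.07903644] ((413.06781005859375, 134.7235107421875), (15.273778915405273, 33.98598861694336), 62.8078498840332)
```

View pics/wrist1.png

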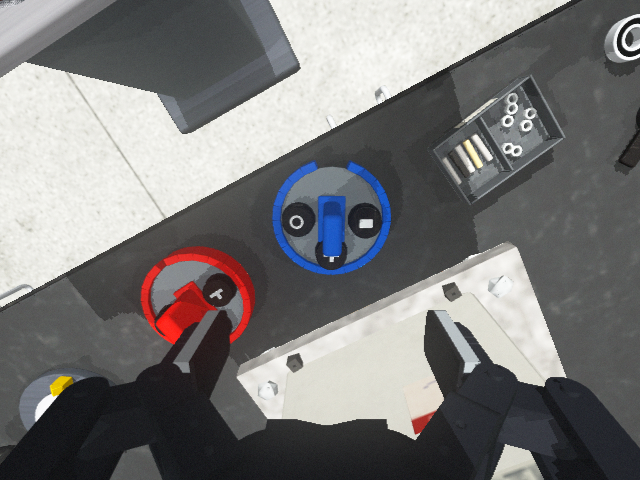

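The wrist view shows the blue tray centred near (331,217), with its notch at the top, facing the robot. Wrist and top agree to about 2–3 mm, so I'll descend and close.

Emit:
{"name": "servo_tool", "arguments": {"twist": [[0, 0, 0], [0, 0, 0], [0, 0, 0], [0, 0, 0], [0, 0, 0], [0, 0, 0], [0, 0, 0], [0, 0, 0], [0, 0, 0], [0, 0, 0], [0, 0, 0], [0, 0, 0], [0, 0, 0], [0, 0, 0], [0, 0, 0], [0, 0, 0]], "slide": [[0.07, 0.008, -0.006], [0.15, 0.008, -0.006], [0.23, 0.008, -0.006], [0.29, 0.008, -0.006], [0.33, 0.008, -0.006], [0.36, 0.008, -0.006], [0.3825, 0.008, -0.006], [0.3825, 0.008, -0.006], [0.3825, 0.008, -0.006], [0.3825, 0.008, -0.006], [0.3825, 0.008, -0.006], [0.3825, 0.008, -0.006], [0.3825, 0.008, -0.006], [0.3825, 0.008, -0.006], [0.3825, 0.008, -0.006], [0.3825, 0.008, -0.006]], "fingers": [0, 0, 0, 0, 0, 0, 0, 0, 100, 140, 170, 255, 255, 255, 255, 255], "newtons": 60}}

```text
time: 5.12
ee_pos: [0.413, 0.1338, 0.0474]
eef_rot: [0.688, 0.165, 0.687, -0.165]
wrist_force: [-0.6, -0.3, 5.4]
grip_width: 0.18
```

```bash
python3 lookw.py 2 wrist side
```

```text
5.125 [0.413  0.1338 0.0474] yaw 63.069268102438734 [ 0.01 -0.38 -0.68  1.27 -0.    0.48] [ 0.001 -0.    -1.   ]
```

View pics/wrist2.png

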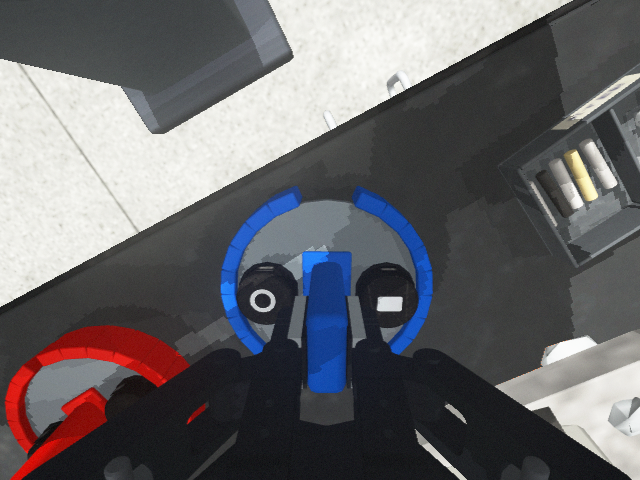

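View pics/side2.png

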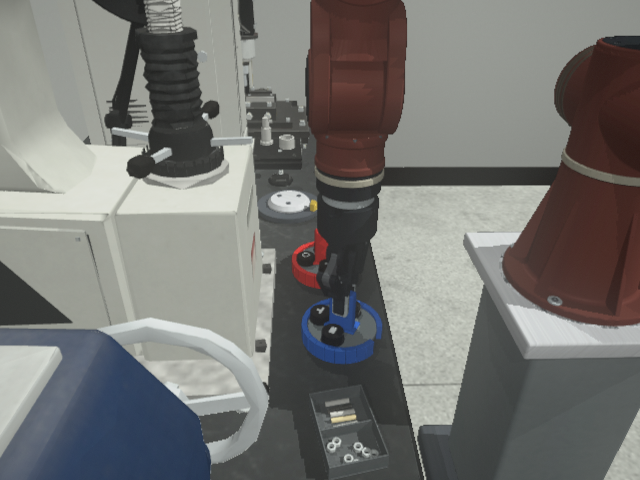

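Grasped: the tab is between the pads and the opening of 0.18 is about 15 mm. Now I'll lift.

Emit:
{"name": "servo_tool", "arguments": {"twist": [[0, 0, 0], [0, 0, 0], [0, 0, 0], [0, 0, 0], [0, 0, 0], [0, 0, 0], [0, 0, 0], [0, 0, 0], [0, 0, 0]], "slide": [[-0.02, 0, 0], [-0.06, 0, 0], [-0.12, 0, 0], [-0.19, 0, 0], [-0.26, 0, 0], [-0.32, 0, 0], [-0.36, 0, 0], [-0.36, 0, 0], [-0.36, 0, 0]], "fingers": [255, 255, 255, 255, 255, 255, 255, 255, 255]}}

```text
time: 6.35
ee_pos: [0.4123, 0.1338, 0.1902]
eef_rot: [0.687, 0.165, 0.688, -0.165]
wrist_force: [-0.5, 0.3, -5.0]
grip_width: 0.179
```

```bash
python3 lookw.py 3 wrist side
python3 - <<'E'
from h import *
from workcell import monitor
for n in("wrist2","wrist3"):
    f=dict(np.load(n+".npz"));hsv=cv2.cvtColor(f["pixels"],cv2.COLOR_RGB2HSV)
    T=f["T_tool_cam"];P=cloud(f,T)
    bl=(hsv[...,0]>100)&(hsv[...,0]<125)&(hsv[...,1]>150)&(hsv[...,2]>40)&(P[...,0]<.06)
    # tray frame depth along tool x: rim top = underside-24mm
    h=P[bl][:,0];print(n,np.percentile(h,[1,5,25,50,75,95]).round(4))
    rim=bl&(P[...,0]>.017)&(P[...,0]<.029)
    q=P[rim];c,r=fitc(q[:,1:]);print("centre yz",c.round(4),r,"top",np.median(q[:,0]))
    d=q[:,1:]-c;an=np.degrees(np.arctan2(d[:,0],-d[:,1]));hh=np.histogram(an,bins=24,range=(-60,60))[0];print(hh)
    G=np.c_[d,np.ones(len(d))];print("tilt",np.linalg.lstsq(G,q[:,0],rcond=None)[0].round(4))
s=monitor.read_state();p0=s["ee_pos"];R0=Rq(s["eef_rot"]);M=R0.as_matrix();ya=np.degrees(np.arctan2(M[1,1],M[0,1]));print(s["grip_width"],s["wrist_force"])
E
```

```text
6.35 [0.4123 0.1338 0.1902] yaw 63.07098916575153 [ 0.01 -0.42 -0.45  1.54 -0.    0.48] [-0.001 -0.    -1.   ]
wrist2 [-0.033  -0.0323 -0.0282  0.0236  0.0244  0.0269]
centre yz [-0.0002 -0.0005] 0.048785568153255084 top 0.024156202381616254
[149 157 156 167 188 194 223 208 189  56  52  51  48  49  53 175 213 216
 200 185 171 163 150 143]
tilt [-0.0001  0.0044  0.0243]
wrist3 [-0.033  -0.0323 -0.0283  0.0236  0.0244  0.0267]
centre yz [-0.0003 -0.0007] 0.04861763194724023 top 0.02416814916613294
[144 153 162 168 173 198 214 220 187  53  56  57  48  54  57 162 215 213
 203 186 165 160 152 150]
tilt [-0.0003  0.0049  0.0243]
0.18144666181783492 [-0.60557559  0.18631133 -5.56247478]
```

View pics/wrist3.png

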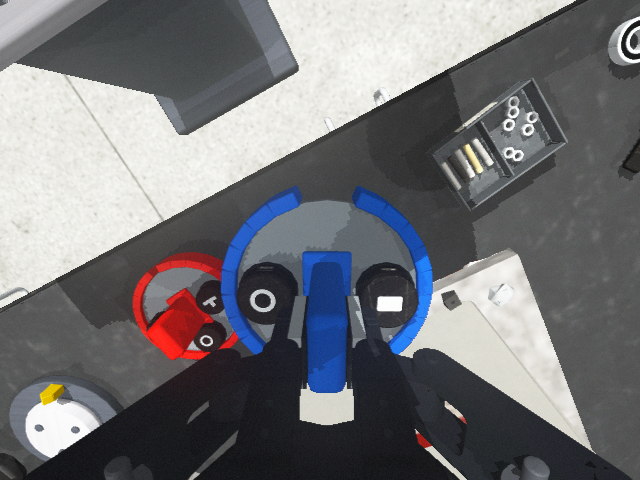

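The tray is held level, its notch symmetric about the tool axis. Next I'll move to a viewpoint where the stand is visible beside the tray.

```bash
python3 - <<'E'
from h import *
from workcell import monitor
f=dict(np.load("wrist3.npz"));hsv=cv2.cvtColor(f["pixels"],cv2.COLOR_RGB2HSV);P=cloud(f,f["T_tool_cam"])
bl=(hsv[...,0]>100)&(hsv[...,0]<125)&(hsv[...,1]>150)&(hsv[...,2]>40)
face=bl&(P[...,0]<.012)&(P[...,0]>-.02)&(abs(P[...,1])<.012)
print("front face z",np.percentile(P[face][:,2],[5,25,50,75]).round(4),P[face][:,1].mean(),face.sum())
# outer rim points: farthest in bins
rim=bl&(P[...,0]>.015)&(P[...,0]<.05);q=P[rim][:,1:]
cn=max(cv2.findContours(rim.astype(np.uint8),0,1)[0],key=len)[:,0]
from scipy.optimize import least_squares
top=bl&(abs(P[...,0]-.0241)<.0015);q=P[top][:,1:];r=np.hypot(*(q.T));print(np.percentile(r,[2,20,50,80,98]))
c=least_squares(lambda c:np.hypot(*(q-c).T)-.053,[0,0],loss='soft_l1',f_scale=.002).x;print("fixed r=53 centre",c)
s=monitor.read_state();p0=s["ee_pos"];R0=Rq(s["eef_rot"])
N=9;rows(p0,R0,[((p0[0]+(.40-p0[0])*min(1,i/4),p0[1]+(-.12-p0[1])*i/N,.2),63.1+62*i/N) for i in range(1,N+1)])
E
```

```text
front face z [-0.018  -0.0177 -0.0174 -0.0168] -0.0001467989490159572 1071
[0.01239521 0.04961686 0.05239455 0.05505915 0.05672618]
fixed r=53 centre [-0.00014708  0.00141129]
[-0.025, -0.0663, 0.0251] [-0.0384, -0.0005, 0.0002]
[-0.025, -0.1326, 0.0503] [-0.0767, -0.0005, 0.0002]
[-0.025, -0.1989, 0.0754] [-0.115, -0.0005, 0.0002]
[-0.0249, -0.2652, 0.1006] [-0.1533, -0.0005, 0.0002]
[-0.0249, -0.3281, 0.1325] [-0.1915, -0.0005, 0.0001]
[-0.0249, -0.3909, 0.1644] [-0.2298, -0.0005, 0.0001]
[-0.0249, -0.4538, 0.1964] [-0.2681, -0.0006, 0.0001]
[-0.0249, -0.5166, 0.2283] [-0.3063, -0.0006, 0.0]
[-0.0249, -0.5795, 0.2602] [-0.3446, -0.0006, -0.0]
```

Emit:
{"name": "servo_tool", "arguments": {"twist": [[-0.038, 0, 0], [-0.077, 0, 0], [-0.115, 0, 0], [-0.153, 0, 0], [-0.192, 0, 0], [-0.23, 0, 0], [-0.268, 0, 0], [-0.306, 0, 0], [-0.345, 0, 0], [-0.345, 0, 0], [-0.345, 0, 0], [-0.345, 0, 0]], "slide": [[-0.025, -0.066, 0.025], [-0.025, -0.133, 0.05], [-0.025, -0.199, 0.075], [-0.025, -0.265, 0.1], [-0.025, -0.328, 0.132], [-0.025, -0.391, 0.164], [-0.025, -0.454, 0.196], [-0.025, -0.517, 0.228], [-0.025, -0.58, 0.26], [-0.025, -0.58, 0.26], [-0.025, -0.58, 0.26], [-0.025, -0.58, 0.26]], "fingers": [255, 255, 255, 255, 255, 255, 255, 255, 255, 255, 255, 255]}}

```text
time: 7.95
ee_pos: [0.4003, -0.1194, 0.2009]
eef_rot: [0.674, -0.214, 0.674, 0.214]
wrist_force: [-0.2, 0.5, -5.5]
grip_width: 0.178
```

```bash
python3 lookw.py 4 wrist
cat > st.py <<'E'
from h import *
import sys
f=dict(np.load(sys.argv[1]));W=cloud(f);hsv=cv2.cvtColor(f["pixels"],cv2.COLOR_RGB2HSV);b=np.array([.4965,-.2625])
near=np.hypot(W[...,0]-b[0],W[...,1]-b[1])<.08
boss=near&(hsv[...,1]<60)&(hsv[...,2]>150)&(W[...,2]>.018)&(W[...,2]<.032)
cn=max(cv2.findContours(boss.astype(np.uint8),0,1)[0],key=len)[:,0]
print("boss",W[boss].mean(0),fitc(W[cn[:,1],cn[:,0],:2]),boss.sum())
pl=near&(W[...,2]>.006)&(W[...,2]<.04)
cn=max(cv2.findContours(pl.astype(np.uint8),0,1)[0],key=len)[:,0];q=W[cn[:,1],cn[:,0],:2];q=q[(cn[:,0]>1)&(cn[:,1]>1)]
from scipy.optimize import least_squares
o=least_squares(lambda c:np.hypot(*(q-c).T)-.068,b,loss='soft_l1',f_scale=.001);c=o.x;print("plate",c,np.percentile(o.fun,[10,50,90]),fitc(q), "platez",np.median(W[pl&(hsv[...,2]<130)][:,2]))
ye=near&(hsv[...,0]>18)&(hsv[...,0]<35)&(hsv[...,1]>120)&(W[...,2]>.033);y=W[ye];m=y[:,:2].mean(0)
mr=cv2.minAreaRect(y[:,:2].astype(np.float32)*1000);print("key",m,mr,np.percentile(y[:,2],[5,50,95]),len(y))
for g in(m,np.array(mr[0])/1000):
    d=g-c;print("dir",np.degrees(np.arctan2(d[1],d[0])),np.hypot(*d))
E
python3 st.py wrist4.npz
```

```text
7.95 [ 0.4003 -0.1194  0.2009] yaw 125.17243206171237 [-0.61 -0.47 -0.47  1.57  0.   -1.22] [-0.  0. -1.]
boss [ 0.49405905 -0.26024933  0.02288473] (array([ 0.49683838, -0.26064665]), np.float64(0.041709545425606516)) 5640
plate [ 0.49743129 -0.26084319] [-0.00154696 -0.00081998 -0.00040424] (array([ 0.49722348, -0.26083546]), np.float64(0.06709807090601798)) platez 0.010908854323564643
key [ 0.44583214 -0.23008709] ((446.1011657714844, -230.3993377685547), (5.046252250671387, 9.345827102661133), 53.66798782348633) [0.03307282 0.0335811  0.03449029] 36
dir 149.20259786035882 0.06007004844644205
dir 149.32785919789052 0.05967922540196338
```

View pics/wrist4.png

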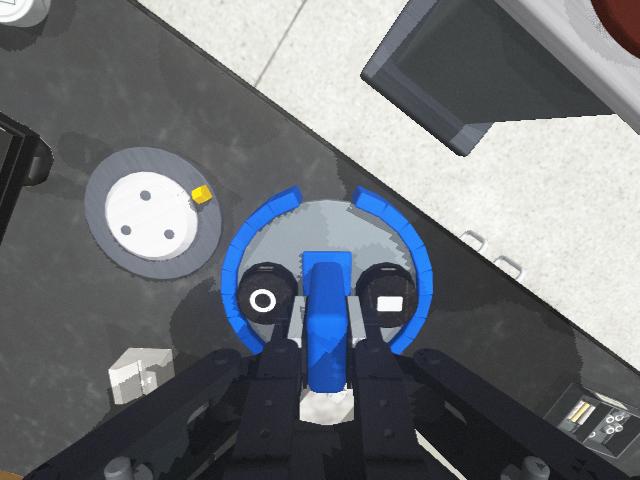

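The wrist view shows the stand at (153,213) and the yellow key at (201,195). That puts the stand at about (0.497, -0.261) with yaw about -31°. The tray is held with its notch centred, so I'll swing it above the stand.

```bash
python3 - <<'E'
from h import *
from workcell import monitor
s=monitor.read_state();p0=s["ee_pos"];R0=Rq(s["eef_rot"])
N=9;P1=np.array([.4966,-.2605,.2])
rows(p0,R0,[(p0+(P1-p0)*i/N,125.2-66.2*i/N) for i in range(1,N+1)]+[((*P1[:2],.13),59)])
E
```

```text
[0.0003, -0.0474, -0.0007] [0.0408, -0.0, -0.0]
[0.0006, -0.0948, -0.0015] [0.0817, -0.0, -0.0]
[0.0008, -0.1423, -0.0022] [0.1225, -0.0, -0.0]
[0.0011, -0.1897, -0.003] [0.1634, -0.0, -0.0]
[0.0014, -0.2371, -0.0037] [0.2043, -0.0, -0.0]
[0.0017, -0.2845, -0.0045] [0.2451, -0.0, -0.0]
[0.0019, -0.332, -0.0052] [0.286, -0.0, -0.0]
[0.0022, -0.3794, -0.006] [0.3269, -0.0, -0.0]
[0.0025, -0.4268, -0.0067] [0.3677, -0.0, -0.0]
[0.1775, -0.4268, -0.0067] [0.3677, -0.0, -0.0]
```

Emit:
{"name": "servo_tool", "arguments": {"twist": [[0.041, 0, 0], [0.082, 0, 0], [0.122, 0, 0], [0.163, 0, 0], [0.204, 0, 0], [0.245, 0, 0], [0.286, 0, 0], [0.327, 0, 0], [0.368, 0, 0], [0.368, 0, 0], [0.368, 0, 0], [0.368, 0, 0], [0.368, 0, 0], [0.368, 0, 0], [0.368, 0, 0]], "slide": [[0, -0.047, -0.001], [0, -0.095, -0.001], [0, -0.142, -0.002], [0.001, -0.19, -0.003], [0.001, -0.237, -0.004], [0.001, -0.285, -0.005], [0.002, -0.332, -0.005], [0.002, -0.379, -0.006], [0.002, -0.427, -0.007], [0.04, -0.427, -0.007], [0.09, -0.427, -0.007], [0.14, -0.427, -0.007], [0.1775, -0.427, -0.007], [0.1775, -0.427, -0.007], [0.1775, -0.427, -0.007]], "fingers": [255, 255, 255, 255, 255, 255, 255, 255, 255, 255, 255, 255, 255, 255, 255]}}

```text
time: 9.88
ee_pos: [0.4967, -0.2615, 0.1307]
eef_rot: [0.682, 0.189, 0.681, -0.189]
wrist_force: [0.4, 0.5, -4.4]
grip_width: 0.177
```

```bash
python3 lookw.py 5 wrist side; python3 - <<'E'
from h import *
import cv2
a=cv2.imread("pics/side5.png")[130:260,210:390];cv2.imwrite("pics/side5c.png",cv2.resize(a,None,fx=4,fy=4,interpolation=2))
f=dict(np.load("wrist5.npz"));W=cloud(f);hsv=cv2.cvtColor(f["pixels"],cv2.COLOR_RGB2HSV)
ye=(hsv[...,0]>18)&(hsv[...,0]<35)&(hsv[...,1]>120)&(W[...,2]>.01)&(W[...,2]<.04);print(W[ye].mean(0) if ye.any() else None,ye.sum())
E
```

```text
9.875 [ 0.4967 -0.2615  0.1307] yaw 58.93976157843465 [-0.72 -0.01 -0.2   1.38 -0.   -0.18] [ 0.001 -0.001 -1.   ]
[ 0.44598987 -0.22377688  0.02945198] 343
```

View pics/wrist5.png

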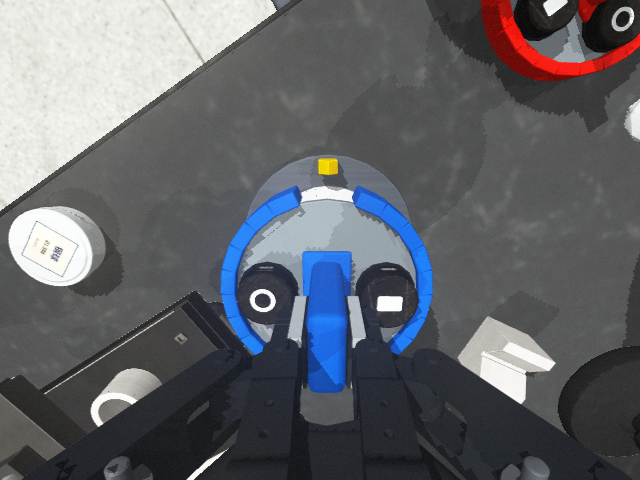

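View pics/side5c.png

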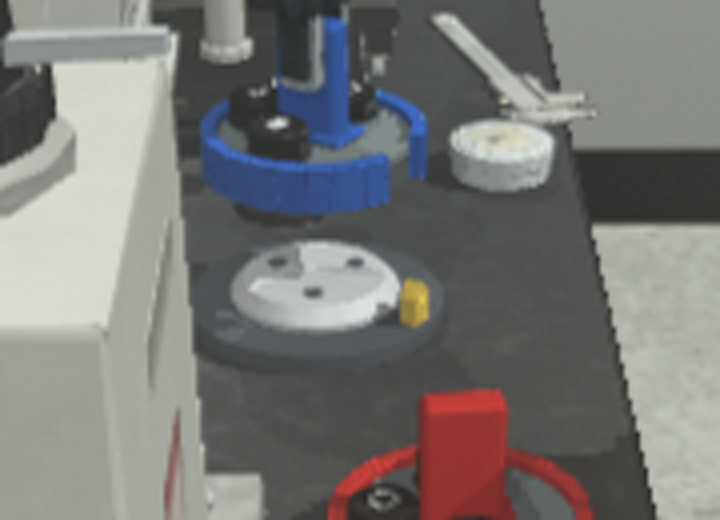

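Wrist view: the key at (328,167) lines up with the notch at (328,192), and the plate edges at about 247 and 411 are symmetric. I'll check the radial offset and then descend.

```bash
python3 - <<'E'
from h import *
f=dict(np.load("wrist5.npz"));P=cloud(f,f["T_tool_cam"]);hsv=cv2.cvtColor(f["pixels"],cv2.COLOR_RGB2HSV);W=cloud(f)
v,u=np.mgrid[:480,:640]
ye=(hsv[...,0]>18)&(hsv[...,0]<35)&(hsv[...,1]>120)&(abs(u-328)<20)&(abs(v-167)<20);k=P[ye];print("key tool",k.mean(0),ye.sum())
top=k[k[:,0]<k[:,0].min()+.004];print("crest",top.mean(0),top.min(0),top.max(0),W[ye].mean(0))
m=(W[...,2]>.006)&(W[...,2]<.016)&(abs(u-328)<95)&(v>145)&(v<260)&(hsv[...,1]<70)
q=P[m][:,1:];r=np.hypot(*(q-[0,0]).T);
# outer plate edge arc
cn=max(cv2.findContours(m.astype(np.uint8),0,1)[0],key=len)[:,0];e=P[cn[:,1],cn[:,0],1:];e=e[np.hypot(*e.T)>.062]
from scipy.optimize import least_squares
o=least_squares(lambda c:np.hypot(*(e-c).T)-.068,[0,0],loss='soft_l1',f_scale=.001);print("plate centre tool yz",o.x,len(e),np.std(o.fun))
E
```

```text
key tool [ 0.10105201  0.0005184  -0.05976514] 330
crest [ 0.09761051  0.00066632 -0.05924231] [ 0.09542108 -0.0032848  -0.06412536] [ 0.09939155  0.00504376 -0.05447915] [ 0.44583824 -0.23031644  0.02962754]
plate centre tool yz [0.00087905 0.00161826] 225 0.0010595780163664918
```

Emit:
{"name": "servo_tool", "arguments": {"twist": [[0, 0, 0], [0, 0, 0], [0, 0, 0], [0, 0, 0], [0, 0, 0], [0, 0, 0], [0, 0, 0], [0, 0, 0], [0, 0, 0], [0, 0, 0], [0, 0, 0]], "slide": [[0.03, 0.002, 0], [0.06, 0.002, 0], [0.085, 0.002, 0], [0.1, 0.002, 0], [0.115, 0.002, 0], [0.125, 0.002, 0], [0.135, 0.002, 0], [0.145, 0.002, 0], [0.155, 0.002, 0], [0.162, 0.002, 0], [0.162, 0.002, 0]], "fingers": [255, 255, 255, 255, 255, 255, 255, 255, 255, 255, 255]}}

```text
time: 11.35
ee_pos: [0.4968, -0.2606, 0.065]
eef_rot: [0.681, 0.189, 0.681, -0.189]
wrist_force: [0.5, -0.8, -5.0]
grip_width: 0.177
```

```bash
python3 lookw.py 6 wrist; python3 -c "
from workcell import monitor
s=monitor.read_state();print(s['ee_pos'],s['wrist_force'])"
```

```text
11.35 [ 0.4968 -0.2606  0.065 ] yaw 58.92888330244821 [-0.72  0.02 -0.29  1.26 -0.   -0.17] [-0.  0. -1.]
[ 0.49687192 -0.26069415  0.06527762] [ 0.50159892  1.54534443 -4.51877988]
```

View pics/wrist6.png

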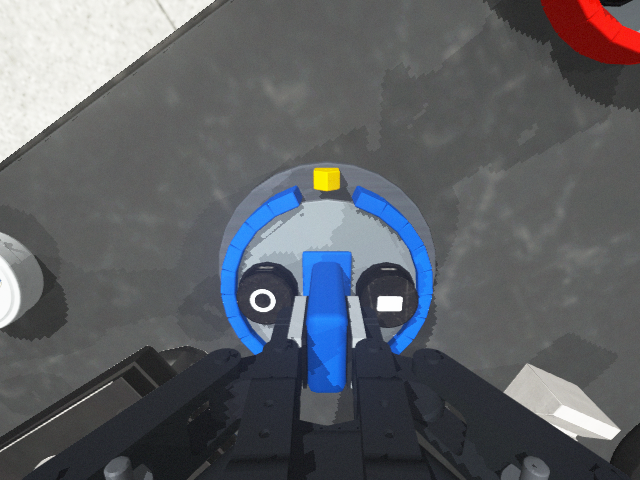

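The key at (327,179) is centred in the notch, and the force is only the tray's weight. Now I'll lower the last ~6 mm.

Emit:
{"name": "servo_tool", "arguments": {"twist": [[0, 0, 0], [0, 0, 0], [0, 0, 0], [0, 0, 0], [0, 0, 0], [0, 0, 0]], "slide": [[0.004, 0, 0], [0.008, 0, 0], [0.012, 0, 0], [0.0145, 0, 0], [0.0155, 0, 0], [0.0155, 0, 0]], "fingers": [255, 255, 255, 255, 255, 255]}}

```text
time: 12.15
ee_pos: [0.497, -0.2607, 0.0595]
eef_rot: [0.681, 0.189, 0.681, -0.189]
wrist_force: [-2.3, 1.4, 0.7]
grip_width: 0.177
```

Emit:
{"name": "servo_tool", "arguments": {"twist": [[0, 0, 0], [0, 0, 0], [0, 0, 0], [0, 0, 0], [0, 0, 0], [0, 0, 0], [0, 0, 0]], "slide": [[0.0012, 0, 0], [0.0012, 0, 0], [0.0012, 0, 0], [0.0012, 0, 0], [0.0012, 0, 0], [0.0012, 0, 0], [0.0012, 0, 0]], "fingers": [255, 255, 190, 170, 140, 110, 110]}}

```text
time: 13.02
ee_pos: [0.4969, -0.2607, 0.0586]
eef_rot: [0.681, 0.189, 0.681, -0.189]
wrist_force: [0.1, 0.4, -0.3]
grip_width: 0.567
```

```bash
python3 lookw.py 7 wrist side; python3 -c "
import cv2
a=cv2.imread('pics/side7.png')[130:260,210:390];cv2.imwrite('pics/side7c.png',cv2.resize(a,None,fx=4,fy=4,interpolation=2))"
```

```text
13.025 [ 0.4969 -0.2607  0.0586] yaw 58.930455344152065 [-0.72  0.03 -0.3   1.25 -0.   -0.17] [ 0. -0. -1.]
```

View pics/wrist7.png

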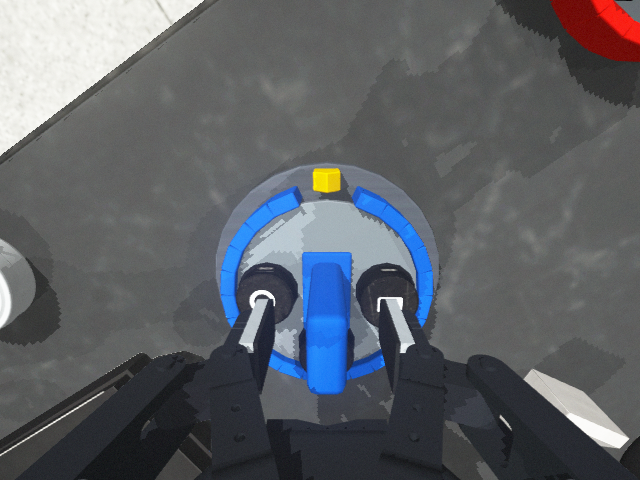

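View pics/side7c.png

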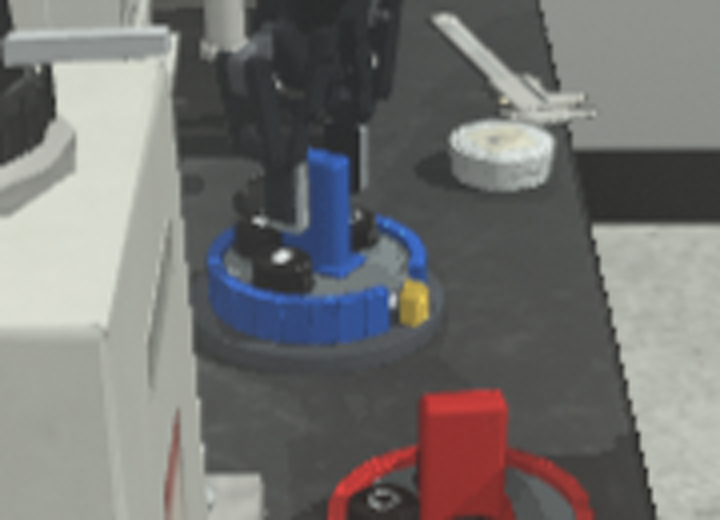

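The fingers are clear of the tab and the tray is down, with the key in the notch at (327,180) in the wrist view. I'll retreat upward and then back for a check.

Emit:
{"name": "servo_tool", "arguments": {"twist": [[0, 0, 0], [0, 0, 0], [0, 0, 0], [0, 0, 0], [0, 0, 0], [0, 0, 0], [0, 0, 0], [0, 0, 0], [0, 0, 0], [0, 0, 0], [0, 0, 0], [0, 0, 0]], "slide": [[-0.03, 0, 0], [-0.09, 0, 0], [-0.17, 0, 0], [-0.25, 0, 0], [-0.33, 0, 0], [-0.37, 0, 0], [-0.37, -0.05, -0.07], [-0.37, -0.12, -0.15], [-0.37, -0.19, -0.24], [-0.37, -0.256, -0.328], [-0.37, -0.256, -0.328], [-0.37, -0.256, -0.328]], "fingers": [110, 110, 110, 110, 110, 110, 110, 110, 110, 110, 110, 110]}}

```text
time: 14.62
ee_pos: [0.3319, -0.2808, 0.2067]
eef_rot: [0.681, 0.19, 0.681, -0.19]
wrist_force: [0.2, -0.1, 0.2]
grip_width: 0.565
```

```bash
python3 lookw.py 8 top side; python3 - <<'E'
from h import *
f0=dict(np.load("top0.npz"));
f=dict(np.load("top8.npz"));W=cloud(f);hsv=cv2.cvtColor(f["pixels"],cv2.COLOR_RGB2HSV);v,u=np.mgrid[:480,:640]
bl=(hsv[...,0]>100)&(hsv[...,0]<125)&(hsv[...,1]>150)&(hsv[...,2]>60)&(np.hypot(W[...,0]-.4967,W[...,1]+.262)<.07)
rim=bl&(W[...,2]>.03)&(W[...,2]<.045);q=W[rim];c,r=fitc(q[:,:2]);print("rim",c,r,np.median(q[:,2]),"plane",np.linalg.lstsq(np.c_[q[:,:2]-c,np.ones(len(q))],q[:,2],rcond=None)[0])
d=q[:,:2]-c;h=np.histogram(np.degrees(np.arctan2(d[:,1],d[:,0])),bins=72,range=(-180,180))[0];print(h)
tab=bl&(W[...,2]>.083);t=W[tab];print("tab",t.mean(0),cv2.minAreaRect(t[:,:2].astype(np.float32)*1000))
for g in(f0,f):
    hs=cv2.cvtColor(g["pixels"],cv2.COLOR_RGB2HSV);m=((hs[...,0]<6)|(hs[...,0]>174))&(hs[...,1]>180)&(hs[...,2]>90)&(u>270)&(u<370)&(v>185)&(v<280);print("red px",u[m].mean(),v[m].mean(),m.sum())
cv2.imwrite("pics/fin.png",np.hstack([cv2.resize(f["pixels"][130:235,415:525],None,fx=3.5,fy=3.5,interpolation=2)[:,:,::-1],cv2.resize(cv2.imread("pics/side8.png")[165:270,225:335],None,fx=3.5,fy=3.5,interpolation=2)]))
E
```

```text
14.625 [ 0.3319 -0.2808  0.2067] yaw 58.89580227181335 [-1.01 -0.41 -0.42  1.57  0.   -0.46] [ 0. -0. -1.]
rim [ 0.49696724 -0.26313855] 0.04942698942989217 0.03691184904945105 plane [ 0.00318296 -0.00554897  0.03686434]
[22 16 20 14 15 17 16 17 16 16 18 15 17 17 18 14 17 14 15 16 16 19 16 16
 18 17 19 14 13 13 13 18 16 20 19 26 24 22 20 15 18 18 19 18 15 14 18 19
 19 18 18 19 20 18 19 23 22 25 26 28 29 29 12  6  6  6  7  4  6 32 25 26]
tab [ 0.49500572 -0.26030514  0.09196413] ((495.68719482421875, -261.05108642578125), (16.597991943359375, 33.94993591308594), 65.84677124023438)
red px 352.5 225.0 4
red px 318.3333333333333 231.24444444444444 45
```

View pics/fin.png

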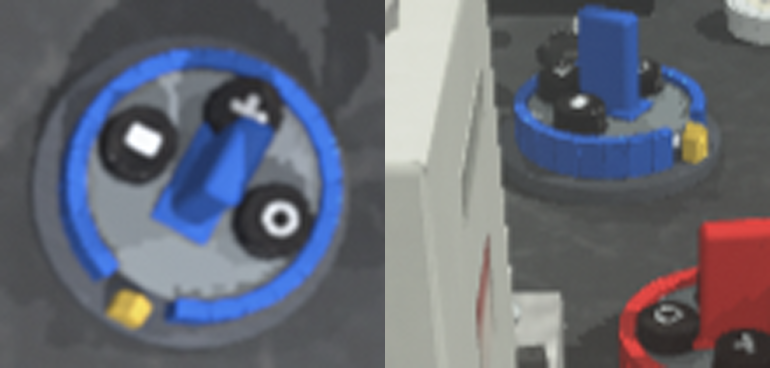

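View pics/top8.png

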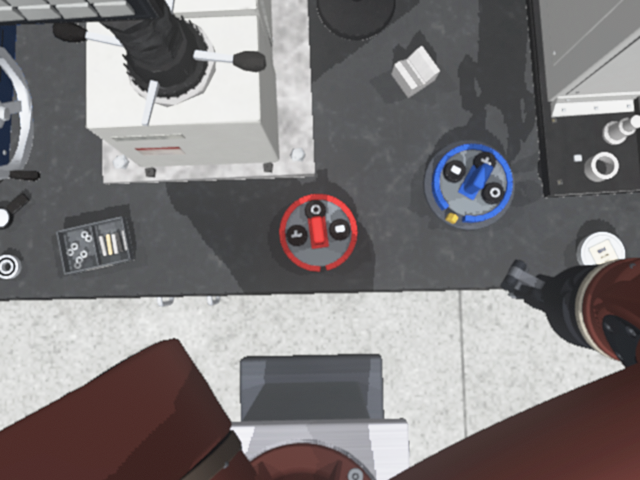

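In the top view the blue tray sits on the stand at (472,184), with the yellow key at (452,217) inside the notch. The rim top is at 37 mm (36 expected) and level within 0.4°. The red tray is still at (318,232). I'm handing the job in.

```bash
python3 -c "
from workcell import order
print(order.job_done())"
```

```text
the job is handed in; nothing more can be done
None
```

I put the blue tray on the dark stand with its wide notch over the yellow key, lowered it the last few millimetres under force watch, and released it. The arm backed clear before I handed the job in at about 14.7 s.

**Last checks**
- **Height and level:** the rim top measured about 37 mm, against 36 mm expected when seated. The tilt was about 0.4°, which is at the noise level of the measurement.
- **Seating:** on lowering, the roughly 5 N of tray weight came off the wrist at the expected seated height.
- **Position and key:** the rim centre was within about 1 mm of the stand centre in the top view, and the key is inside the notch in the top, side and wrist views.
- **Red tray:** it looks unmoved, at about (318,232) in the top view before and after. My colour-mask comparison for it found too few pixels to be useful, so this rests on the pictures.

**Disagreements:** the top and wrist cameras differed by about 2 mm in y. I used the wrist camera, which matched the position of the gripped tray. The tab-edge estimate of tray yaw in the last top view was about 4 to 5° off the notch direction, probably because of shading. The tool itself was within about 0.3° of the stand yaw I measured when it let go.

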